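# Fetch the spare pump head from under the push-to-open flap of a bioreactor pump unit

### The arm

A 6-joint arm with a two-finger parallel gripper is mounted at the origin on the work surface. World frame = base frame: x ahead of the robot, y to its left, z up, the work surface at z = 0. Lengths are in m, angles in rad, forces in N, time in s.
With the tool pointing down it reaches from about 0.2 to 0.875 m from the base axis. Payload 3.4 kg.
Tool frame: the origin (TCP) lies midway between the tips of the shut fingers; the grasp point (between the pads) lies 19 mm behind it; z points along the fingers, y is the line along which they close (so a half turn about z gives the same grasp; the last joint's range is limited). The gripper opens to 94 mm and grips with 3 to 60 N. Pads are 16 mm wide; open, the fingers measure 119 mm over their backs; the gripper's body (75 mm by 177 mm) begins 78 mm behind the grasp point.
Start: joints at [-1.283, 0.276, 1.505, -0, 1.361, -0.121], TCP at [0.229, -0.528, 0.205] pointing down, gripper open.
Joint ranges: [-2.89, 2.89], [-0.75, 2.08], [0.22, 2.7], [-1.18, 4.32], [0.11, 2.71], [-2.7, 2.7]. Speed limits (rad/s): [2.57, 2.57, 3.14, 3.14, 3.14, 3.14].

### API

Orientations are given as a unit quaternion [x, y, z, w].
In Python, from workcell import env gives the robot as it stands.
- The arm moves only by the tool jog_arm, never from a script. Its argument "deltas" is a list that holds one entry, the list of rows, each a list of 7 numbers: the shift along the tool's x, y, z in m, then the turn, a rotation vector about the tool's x, y, z in rad, then the opening, from -1 (shut) to 1 (fully open), so that 0 is half open. In form: [[[x, y, z, wx, wy, wz, jaw], ...]]. A call has exactly 10 rows; each row shifts and turns the commanded pose from where the row before left it, along the tool's axes as they then stand; what a row does not reach is not made up. A row lasts 1/10 s, in which the tool goes at most 50 mm and 8.59 degrees, less where a joint would pass 70% of its speed; a pose out of reach is approached as far as the arm can. A call is refused whole if a number of a shift passes 0.05 or a number of a turn 0.15, either way. A call with a gripper value outside its range is refused whole. The fingers move at their own pace and stop on an object; "grip_force" is the grip in N (left out, the last holds). Time passes only in rows, so rows that do not move let the fingers close, or fill a call up. It gives the time, the measured TCP pose, the force, the opening and the grip force at its end, in the units of the state.
- env.observe(): the state, without advancing time (a new reading comes with each control period).
- env.capture(name): name is "scene" or "top"; returns the picture (384x512x3 uint8, blue, green, red); there is no depth.
- env.camera_params(name): a dict with "fx", "fy", "cx", "cy" (pixels), "k1" (the pictures are not rectified: a ray, as slopes to the right and down, at radius r is drawn at 1 + k1 r^2 times it, then the intrinsics apply), "eye" and "attitude" of the camera in the world. Camera axes: x right, y down, z forward; pixel columns grow to the right and rows downward; lengths in m; the calibration is good to about 2 mm. A picture is of the moment at which its call begins. camera_params takes no time and is no camera call.
- env.job_done(): hands the job in; it is judged then, once.
The state is a dict: "time_s": time; "joint_positions": joint angles; "dq": joint speeds; "joint_torque": joint torques, N m; "tcp_pos": TCP position; "eef_rot": TCP orientation; "ft_force": force on the tool from outside, world axes, zero at the start; "wrist_torque": the same for the moment, N m; "width": opening from 0.0 (shut) to 1.0 (fully open); "gripper_force": force on a finger pad.
Only numpy, scipy, OpenCV 4.12 (cv2) and the standard library are available. Lean on these libraries where they do the work, as an engineer would, in place of code of your own. Each camera call takes 0.05 s, during which the arm holds its last target. There are 200 camera calls.

### The job

The spare pump head is kept in the bay under the flush, handle-less slatted flap in the top of the beige pump unit. Press lightly along the flap's front edge, feeling for the unmarked spot where the hidden touch latch clicks - never lean hard on it - then stay with the flap as its spring lifts it, so that it is caught and eased up instead of flying open, until it stands fully open. Then lift the spare pump head out and set it down gently, upright, in the steel tray, leaving the flap open and the bottle, blue cap ring, beaker and tip box where they are.

Things in the scene. Friction and masses are not known exactly. Their poses are not given: they have to be found in the camera images.
- pump_unit: Beige and grey pump unit, fixed, 240 mm wide, 350 mm deep, 130 mm high; four pump fronts (ivory, blue strip, dark rotor) stick out 16 mm from its front. Origin: on the bench under the flap, 75 mm behind its front edge; x points from its front (robot's side) to its back, y to its left, z up. In this frame the case runs from x = -85 to 265 mm and y = -120 to 120 mm.
- bay_floor (a point): Point on the floor of the open bay under the flap, 45 mm above the bench, over the unit's origin; axes as the unit's. The bay runs from 77 mm in front of this point to 95 mm behind it and 102 mm to each side. The white latch block, 28 mm wide and up to 107 mm above the bench, stands in it along the front edge, 42 to 72 mm in front of this point.
- flap (a joint): Angle of the flap about its hinge, rad: 0 = shut, flush with the case top; grows as it opens; open stop at 1.75, just past upright. It stays at 0 while only a slat is pressed in. A spring lifts it once the latch has clicked and the finger yields (about 1.2 N at the front edge, 0.4 N half open) and holds it at the stop; let go, it flies open in under 0.5 s. It does not latch again.
- flap_front (a point): Middle of the flap's front edge, top face; turns with the flap. Flap: slate-grey, 167 (x) by 200 (y) mm, no handle; skin of five springy slats, each 40 mm wide (y), that give up to 4 mm under a finger. The touch latch hides under one of the three middle slats, unseen. Pressed 10 to 40 mm in from the front edge, that slat clicks after 3 mm at 4 to 7 N; the others just spring back.
- flap_hinge (a point): Middle of the hinge axis, fixed to the unit: 92 mm behind the unit's origin, 127 mm above the bench; the axis is the unit's y. The flap's top face lies 3 mm off this axis and its front edge 167 mm from it.
- head_center (a point): Centre of the spare pump head, a loose block 50 mm (x) by 40 mm (y) by 62 mm high, 0.3 kg, dark with an ivory and blue front at its -x side and a blue strip on top; z is its up. It stands upright on the bay floor, its top 107 mm above the bench, until fetched; grasp it across its 40 mm sides.
- tray_in (a point): Centre of the inner floor of the shallow square steel tray, 160 by 160 mm, walls 3 mm thick and 20 mm high, inner floor 3 mm above the bench; fixed; left or right of the unit. x and y along its sides.
- media_bottle: Bystander: amber media bottle with a blue cap, 80 mm in diameter, 165 mm tall, upright; origin at the centre of its underside.
- cap_ring: Bystander: blue ribbed vessel cap ring lying flat on the case top behind the flap, 112 mm across, 34 mm high; origin at the centre of its underside.
- beaker: Bystander: glass beaker 68 mm in diameter, 90 mm high; origin at the centre of its underside.
- tip_box: Bystander: blue pipette-tip box, 84 (x) by 120 (y) by 62 mm; origin at the centre of its underside.
There are look-alikes about, which are no part of the job. Of the things that look like the part that bears tray_in, the larger one is meant.

How it is judged:
On the way, in this order (a step that is already met when the one before it is completed fails the run):
1. after the click the flap is caught: the fingers are on it while it is part-way open (value of joint flap between 0.3 and 1.2 rad and contact force between the fingers and flap above 0.1 N).
2. the flap stands fully open (value of joint flap above 1.6 rad), for 0.2 s.
At the end, for the whole second after the job is handed in: The flap stands open (beyond 1.6 rad) and still; the pump head stands upright (within 0.1 rad) and at rest on the tray floor, its centre within 55 mm of the tray's centre along each side of the tray (value of joint flap above 1.6 rad and x of head_center in the frame of tray_in between -0.055 and 0.055 m and y of head_center in the frame of tray_in between -0.055 and 0.055 m and z of head_center in the frame of tray_in between 0.027 and 0.035 m and angle between head_center's own z axis and vertical below 0.1 rad and velocity of joint flap below 0.1 rad/s and angular speed of pump_head below 0.2 rad/s and linear speed of pump_head below 0.02 m/s); the robot touches nothing.
It fails at once if the flap flies open (faster than 3 rad/s) (velocity of joint flap above 3 rad/s).
It fails at once if the flap is pushed harder than 25 N (contact force between the fingers and flap above 25 N).
It fails at once if the pump head is dropped or slammed into the tray (over 60 N) (contact force between pump_head and tray above 60 N).
It fails at once if a bystander is moved more than 30 mm or tipped (distance of any of media_bottle, cap_ring, beaker, tip_box from where it was at the start of the episode above 0.03 m or angle between any of media_bottle, beaker's own z axis and vertical above 0.3 rad).
It also fails if it takes over 72 s, if anything falls off the work surface, if the arm or the gripper's body presses on something with over 40 N, if the wrist force passes 120 N, or if a joint passes its speed limit or range.

## Working session

There is one attempt and no reset: what is moved stays moved. The work goes in short steps, Python scripts to look and compute and a tool call to move; the robot and the scene stay as the last step left them, time stands still between calls to the robot, and variables do not carry over. Pictures are saved under pics/ and viewed, at most 10 in all, crops included, and the job is handed in when it is done.

Besides the shell and the picture viewer there is one more tool, called after ">>>" as name(argument=value, ...) on one line, values as JSON. jog_arm: Moves the arm, as the interface text tells. Its arguments: {"type":"object","properties":{"deltas":{"type":"array"},"grip_force":{"type":"number"}},"required":["deltas"]}

```bash
mkdir -p pics; ls; python3 - <<'E'
from workcell import env
import cv2
for n in("scene","top"):
    cv2.imwrite(f"pics/{n}0.png",env.capture(n)); print(env.camera_params(n))
print(env.observe())
E
```

```text
pics
{'fx': 409.47956969971665, 'fy': 409.47956969971665, 'cx': 259.1004470962859, 'cy': 190.60161728294923, 'k1': 0.029585571544554146, 'eye': array([ 1.416934  , -0.0988288 ,  0.74987012]), 'attitude': array([ 0.65767046,  0.59287654, -0.31070646, -0.34558424])}
{'fx': 465.26904246935544, 'fy': 465.26904246935544, 'cx': 255.13453817017657, 'cy': 195.86861424860783, 'k1': -0.14472057084842363, 'eye': array([0.3442742 , 0.01318809, 1.48850131]), 'attitude': array([ 0.70748987, -0.7045123 ,  0.04274928, -0.03595839])}
{'time_s': 0.1, 'joint_positions': array([-1.28302672e+00,  2.76502632e-01,  1.50595536e+00,  8.92616607e-06,
        1.36070392e+00, -1.20979073e-01]), 'dq': array([-0.0012613 , -0.00205304, -0.00262322,  0.00038055, -0.00108978,
        0.00233969]), 'joint_torque': array([ 4.44922203e-03, -4.05445182e+01, -2.37779027e+01,  7.03717419e-02,
        2.99777405e-02, -5.58210502e-05]), 'tcp_pos': array([ 0.22840998, -0.52715529,  0.20472824]), 'eef_rot': array([ 9.79188045e-01,  2.02953582e-01, -6.10094651e-05, -7.82265532e-04]), 'ft_force': array([-0.19409725, -0.37791448, -0.20453587]), 'wrist_torque': array([0.02258523, 0.03928531, 0.03861018]), 'gripper_force': 0.0, 'width': 1.0033089071546528}
```

View pics/scene0.png

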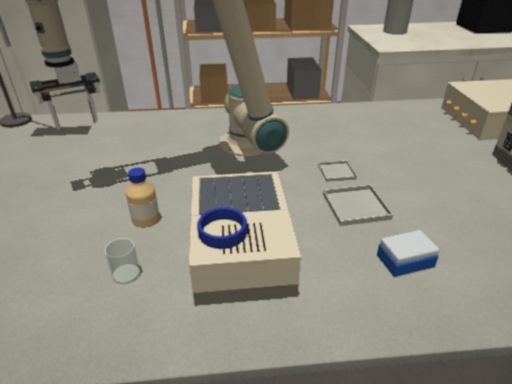

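View pics/top0.png

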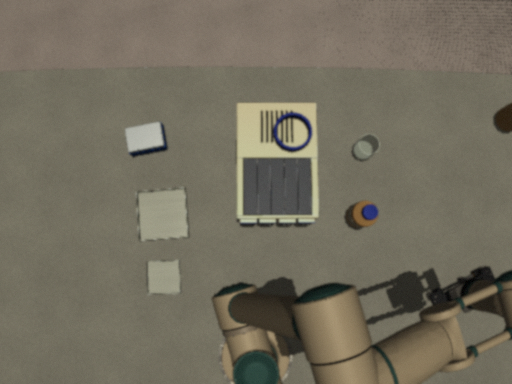

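The top view shows the unit at columns 237–318 and rows 102–222. The dark flap is at (243–312, 157–216), the larger tray at (137–187, 188–240), and the bottle is right of the unit at (364, 213). Next I'll measure the flap and tray.

```bash
cat > h.py <<'E'
import numpy as np, cv2
from scipy.spatial.transform import Rotation as R
from workcell import env
def cast(n,uv,z):
    p=env.camera_params(n); d=(np.atleast_2d(uv)-[p['cx'],p['cy']])/[p['fx'],p['fy']]
    s=d.copy()
    for _ in range(20): s=d/(1+p['k1']*(s**2).sum(1,keepdims=True))
    r=R.from_quat(p['attitude']).apply(np.c_[s,np.ones(len(s))])
    return p['eye']+r*((z-p['eye'][2])/r[:,2])[:,None]
def proj(n,P):
    p=env.camera_params(n); c=R.from_quat(p['attitude']).inv().apply(np.atleast_2d(P)-p['eye'])
    s=c[:,:2]/c[:,2:]; s=s*(1+p['k1']*(s**2).sum(1,keepdims=True))
    return s*[p['fx'],p['fy']]+[p['cx'],p['cy']]
def rect(n,mask,z):
    c=max(cv2.findContours(mask.astype(np.uint8),0,1)[0],key=cv2.contourArea)
    P=cast(n,c[:,0].astype(float),z)[:,:2]
    r=cv2.minAreaRect((P*1000).astype(np.float32)); return r,cv2.boxPoints(r)
E
python3 - <<'E'
from h import *
im=cv2.imread('pics/top0.png').astype(int); hsv=cv2.cvtColor(im.astype(np.uint8),cv2.COLOR_BGR2HSV)
b,g,r=im[...,0],im[...,1],im[...,2]
def win(m,x0,x1,y0,y1):
    w=np.zeros(m.shape,bool); w[y0:y1,x0:x1]=1; return m&w
beige=win((r>150)&(r-b>25),230,325,95,226)
ys,xs=np.nonzero(beige); print('beige',xs.min(),xs.max(),ys.min(),ys.max())
print('case',rect('top',cv2.morphologyEx(beige.astype(np.uint8),cv2.MORPH_CLOSE,np.ones((9,9))),.13))
dark=win((g<105),238,318,150,219)
print('flap',rect('top',cv2.morphologyEx(cv2.morphologyEx(dark.astype(np.uint8),3,np.ones((5,5))),2,np.ones((5,5))),.13))
print(im[205,120],im[215,160],im[120:125,180])
tr=win((g>130),125,198,178,250)
print('tray',rect('top',cv2.morphologyEx(tr.astype(np.uint8),3,np.ones((9,9))),.01))
cv2.imwrite('pics/c1.png',np.hstack([cv2.resize(im[90:250,120:220].astype(np.uint8),None,fx=3.5,fy=3.5,interpolation=2),cv2.resize(im[90:250,225:330].astype(np.uint8),None,fx=3.5,fy=3.5,interpolation=2)]))
E
```

```text
beige 237 318 103 220
case (((602.4619140625, -65.11577606201172), (354.41143798828125, 239.60256958007812), 0.509648859500885), array([[ 424.1976  ,   53.104538],
       [ 426.32883 , -186.48856 ],
       [ 780.7262  , -183.33609 ],
       [ 778.595   ,   56.257004]], dtype=float32))
flap (((526.2993774414062, -64.23442840576172), (166.999755859375, 201.0036163330078), 0.382109135389328), array([[ 442.13113 ,   35.708282],
       [ 443.4716  , -165.29086 ],
       [ 610.46765 , -164.17714 ],
       [ 609.1272  ,   36.822006]], dtype=float32))
[ 97 112 118] [130 153 153] [[ 98 113 117]
 [100 115 119]
 [ 96 114 115]
 [ 98 114 117]
 [ 97 113 118]]
tray (((448.02911376953125, 299.43463134765625), (152.7997283935547, 161.73907470703125), 5.218204975128174), array([[364.59088, 373.0205 ],
       [379.3009 , 211.95177],
       [531.46735, 225.84875],
       [516.7573 , 386.91748]], dtype=float32))
```

View pics/c1.png

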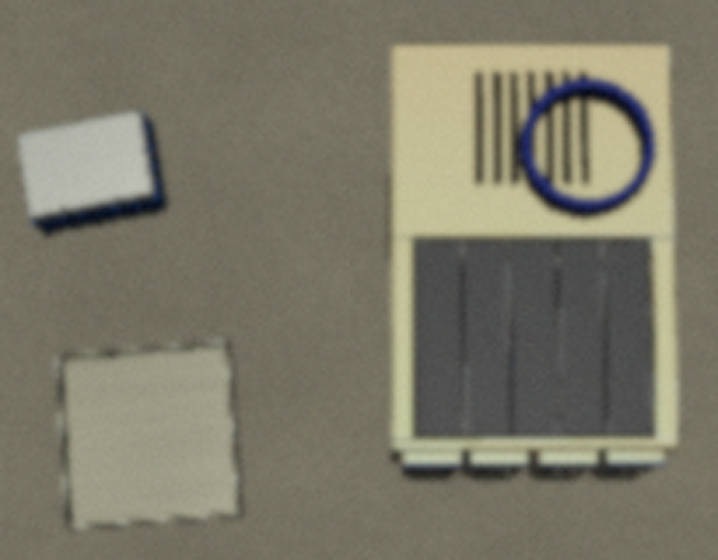

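Calibration agrees well: the flap measures 167x201 mm. Flap front edge is at x=0.443, mid y=-0.0645, yaw about 0.008. Tray centre is at (0.448, 0.299). I'll align the tool with the unit, shut the gripper and travel above the flap.

>>> jog_arm(deltas=[[[0, 0, -0.007, 0, 0, 0.1, -1], [0, 0, -0.007, 0, 0, 0.1, -1], [0, 0, -0.007, 0, 0, 0.1, -1], [0, 0, -0.007, 0, 0, 0.1, -1], [0.02, -0.044, 0, 0, 0, 0, -1], [0.02, -0.044, 0, 0, 0, 0, -1], [0.02, -0.044, 0, 0, 0, 0, -1], [0.02, -0.044, 0, 0, 0, 0, -1], [0.02, -0.044, 0, 0, 0, 0, -1], [0.02, -0.044, 0, 0, 0, 0, -1]]], grip_force=10)

```text
time_s: 1.1
tcp_pos: [0.3464, -0.2606, 0.2332]
eef_rot: [1.0, 0.004, -0.0, -0.0]
ft_force: [0.8, -1.6, 0.2]
width: 0.186
gripper_force: 0.0
```

>>> jog_arm(deltas=[[[0.024, -0.039, 0, 0, 0, 0, -1], [0.024, -0.039, 0, 0, 0, 0, -1], [0.024, -0.039, 0, 0, 0, 0, -1], [0.024, -0.039, 0, 0, 0, 0, -1], [0.024, -0.039, 0, 0, 0, 0, -1], [0, 0, 0.025, 0, 0, 0, -1], [0, 0, 0.025, 0, 0, 0, -1], [0, 0, 0.025, 0, 0, 0, -1], [0, 0, 0.017, 0, 0, 0, -1], [0, 0, 0, 0, 0, 0, -1]]])

```text
time_s: 2.1
tcp_pos: [0.4622, -0.0658, 0.139]
eef_rot: [1.0, 0.005, -0.003, -0.001]
ft_force: [0.5, -0.0, 0.8]
width: 0.006
gripper_force: 0.0
```

>>> jog_arm(deltas=[[[0.004, 0, 0.004, 0, 0, 0, -1], [0, 0, 0.003, 0, 0, 0, -1], [0, 0, 0.001, 0, 0, 0, -1], [0, 0, 0.001, 0, 0, 0, -1], [0, 0, 0.001, 0, 0, 0, -1], [0, 0, 0.0005, 0, 0, 0, -1], [0, 0, 0.0005, 0, 0, 0, -1], [0, 0, 0, 0, 0, 0, -1], [0, 0, 0, 0, 0, 0, -1], [0, 0, 0, 0, 0, 0, -1]]])

```text
time_s: 3.1
tcp_pos: [0.4685, -0.0665, 0.1305]
eef_rot: [1.0, 0.004, 0.0, 0.0]
ft_force: [0.4, 0.0, 0.3]
width: 0.006
gripper_force: 0.0
```

```bash
python3 -c "
from h import *
s=env.observe();print(s['tcp_pos'].round(4),s['ft_force'].round(2),R.from_quat(s['eef_rot']).as_matrix().round(4))"
```

```text
[ 0.4685 -0.0665  0.1305] [0.37 0.04 0.25] [[ 1.0e+00  8.8e-03  1.0e-04]
 [ 8.8e-03 -1.0e+00 -1.0e-04]
 [ 1.0e-04  1.0e-04 -1.0e+00]]
```

>>> jog_arm(deltas=[[[0, 0, 0.001, 0, 0, 0, -1], [0, 0, 0.0005, 0, 0, 0, -1], [0, 0, 0.0005, 0, 0, 0, -1], [0, 0, 0.0005, 0, 0, 0, -1], [0, 0, 0, 0, 0, 0, -1], [0, 0, 0, 0, 0, 0, -1], [0, 0, 0, 0, 0, 0, -1], [0, 0, 0, 0, 0, 0, -1], [0, 0, 0, 0, 0, 0, -1], [0, 0, 0, 0, 0, 0, -1]]])

```text
time_s: 4.1
tcp_pos: [0.4686, -0.0666, 0.128]
eef_rot: [1.0, 0.004, 0.0, 0.0]
ft_force: [0.4, 0.4, 1.2]
width: 0.004
gripper_force: 0.8
```

>>> jog_arm(deltas=[[[0, 0, 0.0005, 0, 0, 0, -1], [0, 0, 0.0005, 0, 0, 0, -1], [0, 0, 0.0005, 0, 0, 0, -1], [0, 0, 0, 0, 0, 0, -1], [0, 0, 0, 0, 0, 0, -1], [0, 0, 0, 0, 0, 0, -1], [0, 0, 0, 0, 0, 0, -1], [0, 0, 0, 0, 0, 0, -1], [0, 0, 0, 0, 0, 0, -1], [0, 0, 0, 0, 0, 0, -1]]])

```text
time_s: 5.1
tcp_pos: [0.4686, -0.0666, 0.1265]
eef_rot: [1.0, 0.004, 0.0, 0.0]
ft_force: [-0.2, 0.3, 3.0]
width: 0.004
gripper_force: 1.1
```

>>> jog_arm(deltas=[[[0, 0, 0.0005, 0, 0, 0, -1], [0, 0, 0.0005, 0, 0, 0, -1], [0, 0, 0.0003, 0, 0, 0, -1], [0, 0, 0, 0, 0, 0, -1], [0, 0, 0, 0, 0, 0, -1], [0, 0, 0, 0, 0, 0, -1], [0, 0, 0, 0, 0, 0, -1], [0, 0, 0, 0, 0, 0, -1], [0, 0, 0, 0, 0, 0, -1], [0, 0, 0, 0, 0, 0, -1]]])

```text
time_s: 6.1
tcp_pos: [0.4686, -0.0665, 0.1252]
eef_rot: [1.0, 0.004, 0.0, 0.0]
ft_force: [-0.3, 0.3, 3.5]
width: 0.006
gripper_force: 1.6
```

>>> jog_arm(deltas=[[[0, 0, 0.0004, 0, 0, 0, -1], [0, 0, 0.0004, 0, 0, 0, -1], [0, 0, 0, 0, 0, 0, -1], [0, 0, 0, 0, 0, 0, -1], [0, 0, 0, 0, 0, 0, -1], [0, 0, 0, 0, 0, 0, -1], [0, 0, 0, 0, 0, 0, -1], [0, 0, 0, 0, 0, 0, -1], [0, 0, 0, 0, 0, 0, -1], [0, 0, 0, 0, 0, 0, -1]]])

```text
time_s: 7.1
tcp_pos: [0.4686, -0.0665, 0.1244]
eef_rot: [1.0, 0.004, 0.0, 0.0]
ft_force: [0.2, 0.8, 4.7]
width: 0.002
gripper_force: 2.2
```

>>> jog_arm(deltas=[[[0, 0, 0.0004, 0, 0, 0, -1], [0, 0, 0.0004, 0, 0, 0, -1], [0, 0, 0, 0, 0, 0, -1], [0, 0, 0, 0, 0, 0, -1], [0, 0, 0, 0, 0, 0, -1], [0, 0, 0, 0, 0, 0, -1], [0, 0, 0, 0, 0, 0, -1], [0, 0, 0, 0, 0, 0, -1], [0, 0, 0, 0, 0, 0, -1], [0, 0, 0, 0, 0, 0, -1]]])

```text
time_s: 8.1
tcp_pos: [0.4686, -0.0666, 0.1237]
eef_rot: [1.0, 0.004, 0.0, 0.0]
ft_force: [0.2, -0.5, 5.3]
width: 0.006
gripper_force: 2.7
```

>>> jog_arm(deltas=[[[0, 0, 0.0004, 0, 0, 0, -1], [0, 0, 0.0004, 0, 0, 0, -1], [0, 0, 0, 0, 0, 0, -1], [0, 0, 0, 0, 0, 0, -1], [0, 0, 0, 0, 0, 0, -1], [0, 0, 0, 0, 0, 0, -1], [0, 0, 0, 0, 0, 0, -1], [0, 0, 0, 0, 0, 0, -1], [0, 0, 0, 0, 0, 0, -1], [0, 0, 0, 0, 0, 0, -1]]])

```text
time_s: 9.1
tcp_pos: [0.4687, -0.0666, 0.123]
eef_rot: [1.0, 0.004, 0.0, 0.0]
ft_force: [0.1, -0.4, 6.1]
width: 0.007
gripper_force: 3.1
```

>>> jog_arm(deltas=[[[0, 0, -0.002, 0, 0, 0, -1], [0, 0, -0.002, 0, 0, 0, -1], [0, 0, -0.002, 0, 0, 0, -1], [0, 0, -0.002, 0, 0, 0, -1], [0, 0, -0.001, 0, 0, 0, -1], [0, 0, -0.001, 0, 0, 0, -1], [0, 0, 0, 0, 0, 0, -1], [0, 0, 0, 0, 0, 0, -1], [0, 0, 0, 0, 0, 0, -1], [0, 0, 0, 0, 0, 0, -1]]])

```text
time_s: 10.1
tcp_pos: [0.4684, -0.0665, 0.1327]
eef_rot: [1.0, 0.004, -0.0, -0.0]
ft_force: [-0.1, 0.1, -0.0]
width: 0.003
gripper_force: 0.0
```

```bash
python3 -c "
from h import *
for i in range(4):
  s=env.observe();print(s['tcp_pos'].round(4),s['ft_force'].round(2),s['time_s'])"
```

```text
[ 0.4684 -0.0665  0.1327] [-0.1   0.12 -0.03] 10.1
[ 0.4684 -0.0665  0.1327] [-0.1   0.12 -0.03] 10.1
[ 0.4684 -0.0665  0.1327] [-0.1   0.12 -0.03] 10.1
[ 0.4684 -0.0665  0.1327] [-0.1   0.12 -0.03] 10.1
```

The centre slat only springs back. Next I'll try the left one.

>>> jog_arm(deltas=[[[0, -0.02, 0, 0, 0, 0, -1], [0, -0.02, 0, 0, 0, 0, -1], [0, 0, 0.002, 0, 0, 0, -1], [0, 0, 0.002, 0, 0, 0, -1], [0, 0, 0.001, 0, 0, 0, -1], [0, 0, 0.001, 0, 0, 0, -1], [0, 0, 0.0005, 0, 0, 0, -1], [0, 0, 0, 0, 0, 0, -1], [0, 0, 0, 0, 0, 0, -1], [0, 0, 0, 0, 0, 0, -1]]])

```text
time_s: 11.1
tcp_pos: [0.4683, -0.0268, 0.1264]
eef_rot: [1.0, 0.004, 0.0, 0.0]
ft_force: [-0.2, 0.8, 2.6]
width: 0.004
gripper_force: 1.1
```

>>> jog_arm(deltas=[[[0, 0, 0.0005, 0, 0, 0, -1], [0, 0, 0.0005, 0, 0, 0, -1], [0, 0, 0.0005, 0, 0, 0, -1], [0, 0, 0, 0, 0, 0, -1], [0, 0, 0, 0, 0, 0, -1], [0, 0, 0, 0, 0, 0, -1], [0, 0, 0, 0, 0, 0, -1], [0, 0, 0, 0, 0, 0, -1], [0, 0, 0, 0, 0, 0, -1], [0, 0, 0, 0, 0, 0, -1]]])

```text
time_s: 12.1
tcp_pos: [0.4683, -0.0267, 0.1248]
eef_rot: [1.0, 0.004, 0.0, 0.0]
ft_force: [-0.0, 0.3, 3.1]
width: 0.006
gripper_force: 1.9
```

>>> jog_arm(deltas=[[[0, 0, 0.0005, 0, 0, 0, -1], [0, 0, 0.0005, 0, 0, 0, -1], [0, 0, 0.0005, 0, 0, 0, -1], [0, 0, 0.0003, 0, 0, 0, -1], [0, 0, 0, 0, 0, 0, -1], [0, 0, 0, 0, 0, 0, -1], [0, 0, 0, 0, 0, 0, -1], [0, 0, 0, 0, 0, 0, -1], [0, 0, 0, 0, 0, 0, -1], [0, 0, 0, 0, 0, 0, -1]]])

```text
time_s: 13.1
tcp_pos: [0.4683, -0.0266, 0.1232]
eef_rot: [1.0, 0.004, 0.0, 0.0]
ft_force: [-0.7, -0.7, 6.7]
width: 0.009
gripper_force: 2.9
```

```bash
python3 -c "
from h import *
s=env.observe();print(s)"
```

```text
{'time_s': 13.1, 'joint_positions': array([-2.05104284e-01,  1.82378666e-01,  1.85248409e+00, -2.23789900e-04,
        1.10619572e+00,  1.35694324e+00]), 'dq': array([ 4.95561722e-04, -3.27403179e-04,  1.37367219e-04,  6.94498035e-04,
       -6.01991187e-04,  9.33869903e-05]), 'joint_torque': array([ 2.87040034e-01, -2.92463100e+01, -1.91481507e+01,  2.61131627e-01,
       -2.49506095e-01, -3.58984689e-03]), 'tcp_pos': array([ 0.46834112, -0.0266228 ,  0.12323007]), 'eef_rot': array([9.99990171e-01, 4.42449804e-03, 2.40441709e-04, 1.53400821e-04]), 'ft_force': array([-0.70736092, -0.6626389 ,  6.66269224]), 'wrist_torque': array([-0.07146061,  0.07510745,  0.0466424 ]), 'gripper_force': 2.9340603947639465, 'width': 0.008608422820853083}
```

Same soft linear rate as the centre slat. The click may need up to 7 N, so I'll press a little further, to about 8 N.

>>> jog_arm(deltas=[[[0, 0, 0.0005, 0, 0, 0, -1], [0, 0, 0.0005, 0, 0, 0, -1], [0, 0, 0.0005, 0, 0, 0, -1], [0, 0, 0, 0, 0, 0, -1], [0, 0, 0, 0, 0, 0, -1], [0, 0, 0, 0, 0, 0, -1], [0, 0, 0, 0, 0, 0, -1], [0, 0, 0, 0, 0, 0, -1], [0, 0, 0, 0, 0, 0, -1], [0, 0, 0, 0, 0, 0, -1]]])

```text
time_s: 14.1
tcp_pos: [0.4684, -0.0266, 0.122]
eef_rot: [1.0, 0.004, 0.0, 0.0]
ft_force: [-1.1, -0.4, 7.7]
width: 0.003
gripper_force: 3.8
```

>>> jog_arm(deltas=[[[0, 0, 0.0005, 0, 0, 0, -1], [0, 0, 0.0005, 0, 0, 0, -1], [0, 0, 0.0005, 0, 0, 0, -1], [0, 0, 0, 0, 0, 0, -1], [0, 0, 0, 0, 0, 0, -1], [0, 0, 0, 0, 0, 0, -1], [0, 0, 0, 0, 0, 0, -1], [0, 0, 0, 0, 0, 0, -1], [0, 0, 0, 0, 0, 0, -1], [0, 0, 0, 0, 0, 0, -1]]])

```text
time_s: 15.1
tcp_pos: [0.4685, -0.0266, 0.1208]
eef_rot: [1.0, 0.004, 0.0, 0.0]
ft_force: [-2.1, -1.4, 8.8]
width: 0.004
gripper_force: 4.6
```

>>> jog_arm(deltas=[[[0, 0, -0.002, 0, 0, 0, -1], [0, 0, -0.002, 0, 0, 0, -1], [0, 0, -0.002, 0, 0, 0, -1], [0, 0, -0.002, 0, 0, 0, -1], [0, 0, -0.002, 0, 0, 0, -1], [0, 0, -0.002, 0, 0, 0, -1], [0, 0, -0.001, 0, 0, 0, -1], [0, 0, 0, 0, 0, 0, -1], [0, 0, 0, 0, 0, 0, -1], [0, 0, 0, 0, 0, 0, -1]]])

```text
time_s: 16.1
tcp_pos: [0.468, -0.0264, 0.1328]
eef_rot: [1.0, 0.004, -0.0, -0.0]
ft_force: [0.5, -0.4, 0.6]
width: 0.003
gripper_force: 0.0
```

Not that one. I'll move to the right slat, 80 mm over.

>>> jog_arm(deltas=[[[0, 0.04, -0.001, 0, 0, 0, -1], [0, 0.04, 0, 0, 0, 0, -1], [0, 0, 0.004, 0, 0, 0, -1], [0, 0, 0.001, 0, 0, 0, -1], [0, 0, 0.001, 0, 0, 0, -1], [0, 0, 0.001, 0, 0, 0, -1], [0, 0, 0.001, 0, 0, 0, -1], [0, 0, 0.001, 0, 0, 0, -1], [0, 0, 0, 0, 0, 0, -1], [0, 0, 0, 0, 0, 0, -1]]])

```text
time_s: 17.1
tcp_pos: [0.4693, -0.1058, 0.1251]
eef_rot: [1.0, 0.005, 0.001, -0.0]
ft_force: [0.8, -1.4, 2.2]
width: 0.003
gripper_force: 1.3
```

>>> jog_arm(deltas=[[[0, 0, 0.0005, 0, 0, 0, -1], [0, 0, 0.0005, 0, 0, 0, -1], [0, 0, 0.0005, 0, 0, 0, -1], [0, 0, 0, 0, 0, 0, -1], [0, 0, 0, 0, 0, 0, -1], [0, 0, 0, 0, 0, 0, -1], [0, 0, 0, 0, 0, 0, -1], [0, 0, 0, 0, 0, 0, -1], [0, 0, 0, 0, 0, 0, -1], [0, 0, 0, 0, 0, 0, -1]]])

```text
time_s: 18.1
tcp_pos: [0.469, -0.1065, 0.1235]
eef_rot: [1.0, 0.004, 0.0, -0.0]
ft_force: [2.3, 1.8, 4.7]
width: 0.006
gripper_force: 2.2
```

>>> jog_arm(deltas=[[[0, 0, 0.0005, 0, 0, 0, -1], [0, 0, 0.0005, 0, 0, 0, -1], [0, 0, 0.0005, 0, 0, 0, -1], [0, 0, 0.0005, 0, 0, 0, -1], [0, 0, 0, 0, 0, 0, -1], [0, 0, 0, 0, 0, 0, -1], [0, 0, 0, 0, 0, 0, -1], [0, 0, 0, 0, 0, 0, -1], [0, 0, 0, 0, 0, 0, -1], [0, 0, 0, 0, 0, 0, -1]]])

```text
time_s: 19.1
tcp_pos: [0.4691, -0.1065, 0.1217]
eef_rot: [1.0, 0.004, 0.0, 0.0]
ft_force: [3.5, 2.2, 6.4]
width: 0.002
gripper_force: 3.0
```

>>> jog_arm(deltas=[[[0, 0, -0.002, 0, 0, 0, -1], [0, 0, -0.002, 0, 0, 0, -1], [0, 0, -0.002, 0, 0, 0, -1], [0, 0, -0.002, 0, 0, 0, -1], [0, 0, -0.002, 0, 0, 0, -1], [0, 0, -0.001, 0, 0, 0, -1], [0, 0, 0, 0, 0, 0, -1], [0, 0, 0, 0, 0, 0, -1], [0, 0, 0, 0, 0, 0, -1], [0, 0, 0, 0, 0, 0, -1]]])

```text
time_s: 20.1
tcp_pos: [0.4683, -0.1065, 0.1322]
eef_rot: [1.0, 0.004, -0.001, -0.0]
ft_force: [-1.5, -0.7, 1.7]
width: 0.006
gripper_force: 0.8
```

The slat stays pressed against the finger above its shut height (about 1.5 N, where the others read zero), so it clicked and the flap is on the finger. Next I'll work out the arc to follow.

```bash
python3 - <<'E'
from h import *
th=np.r_[0.02,np.arange(.06,1.81,.06)]
r=np.interp(th,[0,.3,1.8],[.150,.146,.142])
x=.610-r*np.cos(th)+.003*np.sin(th)+.008
z=.127+r*np.sin(th)+.003*np.cos(th)
for t,a,b,da,db in zip(th[1:],x[1:],z[1:],np.diff(x),np.diff(z)): print('%.2f x %.4f z %.4f  d %.4f %.4f'%(t,a,b,da,-db))
E
```

```text
0.06 x 0.4692 z 0.1389  d 0.0009 -0.0059
0.12 x 0.4710 z 0.1477  d 0.0018 -0.0088
0.18 x 0.4733 z 0.1564  d 0.0023 -0.0086
0.24 x 0.4761 z 0.1648  d 0.0028 -0.0084
0.30 x 0.4794 z 0.1730  d 0.0033 -0.0082
0.36 x 0.4826 z 0.1812  d 0.0032 -0.0082
0.42 x 0.4862 z 0.1891  d 0.0036 -0.0080
0.48 x 0.4903 z 0.1969  d 0.0041 -0.0077
0.54 x 0.4949 z 0.2043  d 0.0046 -0.0074
0.60 x 0.4999 z 0.2115  d 0.0050 -0.0072
0.66 x 0.5053 z 0.2183  d 0.0054 -0.0068
0.72 x 0.5111 z 0.2248  d 0.0058 -0.0065
0.78 x 0.5172 z 0.2309  d 0.0062 -0.0061
0.84 x 0.5237 z 0.2366  d 0.0065 -0.0057
0.90 x 0.5306 z 0.2420  d 0.0068 -0.0053
0.96 x 0.5377 z 0.2469  d 0.0071 -0.0049
1.02 x 0.5451 z 0.2513  d 0.0074 -0.0045
1.08 x 0.5528 z 0.2553  d 0.0077 -0.0040
1.14 x 0.5607 z 0.2589  d 0.0079 -0.0035
1.20 x 0.5688 z 0.2619  d 0.0081 -0.0030
1.26 x 0.5770 z 0.2645  d 0.0082 -0.0026
1.32 x 0.5853 z 0.2665  d 0.0084 -0.0021
1.38 x 0.5938 z 0.2681  d 0.0085 -0.0015
1.44 x 0.6023 z 0.2691  d 0.0085 -0.0010
1.50 x 0.6109 z 0.2697  d 0.0086 -0.0005
1.56 x 0.6195 z 0.2697  d 0.0086 -0.0000
1.62 x 0.6280 z 0.2692  d 0.0085 0.0005
1.68 x 0.6365 z 0.2681  d 0.0085 0.0010
1.74 x 0.6449 z 0.2666  d 0.0084 0.0015
1.80 x 0.6532 z 0.2646  d 0.0083 0.0020
```

>>> jog_arm(deltas=[[[0.001, 0, -0.006, 0, 0, 0, -1], [0.002, 0, -0.009, 0, 0, 0, -1], [0.002, 0, -0.009, 0, 0, 0, -1], [0.003, 0, -0.008, 0, 0, 0, -1], [0.003, 0, -0.008, 0, 0, 0, -1], [0.003, 0, -0.008, 0, 0, 0, -1], [0.004, 0, -0.008, 0, 0, 0, -1], [0.004, 0, -0.008, 0, 0, 0, -1], [0.005, 0, -0.007, 0, 0, 0, -1], [0.005, 0, -0.007, 0, 0, 0, -1]]])

```text
time_s: 21.1
tcp_pos: [0.5014, -0.1063, 0.2111]
eef_rot: [1.0, 0.004, 0.0, 0.0]
ft_force: [-0.4, 0.2, 1.2]
width: 0.005
gripper_force: 0.3
```

Contact holds (0.3 N on the pad) at about 0.6 rad. I'll carry on along the arc.

>>> jog_arm(deltas=[[[0.005, 0, -0.007, 0, 0, 0, -1], [0.005, 0, -0.007, 0, 0, 0, -1], [0.006, 0, -0.006, 0, 0, 0, -1], [0.006, 0, -0.006, 0, 0, 0, -1], [0.007, 0, -0.005, 0, 0, 0, -1], [0.007, 0, -0.005, 0, 0, 0, -1], [0.007, 0, -0.005, 0, 0, 0, -1], [0.008, 0, -0.004, 0, 0, 0, -1], [0.008, 0, -0.003, 0, 0, 0, -1], [0.008, 0, -0.003, 0, 0, 0, -1]]])

```text
time_s: 22.1
tcp_pos: [0.5685, -0.1056, 0.2616]
eef_rot: [1.0, 0.004, -0.0, 0.0]
ft_force: [0.8, -0.2, 0.2]
width: 0.004
gripper_force: 0.2
```

>>> jog_arm(deltas=[[[0.008, 0, -0.003, 0, 0, 0, -1], [0.008, 0, -0.002, 0, 0, 0, -1], [0.0085, 0, -0.0015, 0, 0, 0, -1], [0.0085, 0, -0.001, 0, 0, 0, -1], [0.0085, 0, -0.0005, 0, 0, 0, -1], [0.0085, 0, 0, 0, 0, 0, -1], [0.0085, 0, 0, 0, 0, 0, -1], [0.0085, 0, 0, 0, 0, 0, -1], [0.0085, 0, 0, 0, 0, 0, -1], [0.0085, 0, 0, 0, 0, 0, -1]]])

```text
time_s: 23.1
tcp_pos: [0.6525, -0.1049, 0.2693]
eef_rot: [1.0, 0.004, -0.0, -0.0]
ft_force: [0.0, 0.4, 1.0]
width: 0.007
gripper_force: 0.0
```

>>> jog_arm(deltas=[[[0.01, 0, 0, 0, 0, 0, -1], [0.01, 0, 0, 0, 0, 0, -1], [0.01, 0, -0.02, 0, 0, 0, -1], [0, 0, -0.03, 0, 0, 0, -1], [0, 0, -0.03, 0, 0, 0, -1], [0, 0.045, -0.02, 0, 0, 0, 1], [-0.01, 0.045, 0, 0, 0, 0, 1], [-0.02, 0.045, 0, 0, 0, 0, 1], [-0.03, 0.03, 0, 0, 0, 0, 1], [-0.03, 0.03, 0, 0, 0, 0, 1]]])

```text
time_s: 24.1
tcp_pos: [0.593, -0.3022, 0.3688]
eef_rot: [1.0, 0.004, -0.0, -0.0]
ft_force: [0.5, -1.0, -0.1]
width: 0.394
gripper_force: 0.0
```

```bash
python3 - <<'E'
from h import *
a,b=env.capture('scene'),env.capture('top')
cv2.imwrite('pics/s2.png',a);cv2.imwrite('pics/t2.png',b)
cv2.imwrite('pics/c2.png',np.vstack([np.hstack([a[:,:400],b[:,100:500]])]))
E
```

```text
(no output)
```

View pics/c2.png

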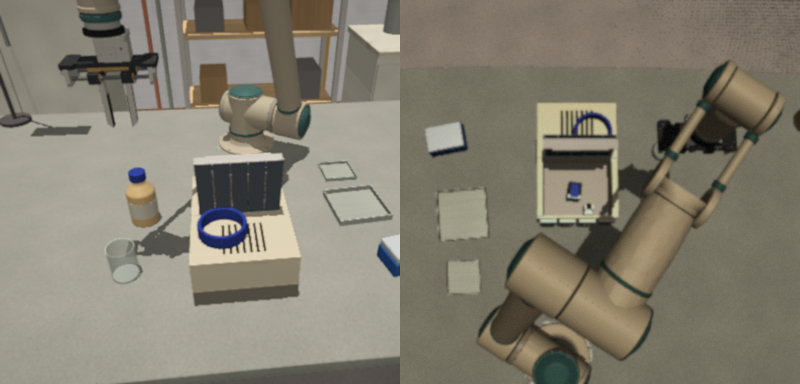

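The flap stands open. In the top picture the head is near pixel (274, 190) and the white latch block near (288, 209). I'll zoom in and measure.

```bash
python3 - <<'E'
from h import *
b=cv2.imread('pics/t2.png'); c=b[150:222,236:320]
cv2.imwrite('pics/c3.png',cv2.resize(c,None,fx=8,fy=8,interpolation=cv2.INTER_CUBIC))
im=b.astype(int); B,G,Rr=im[...,0],im[...,1],im[...,2]
w=np.zeros(B.shape,bool); w[172:212,245:312]=1
for nm,m,z in(('blue',(B-Rr>25)&w,.107),('dark',(G<75)&w,.107),('white',(B>150)&w,.107)):
    ys,xs=np.nonzero(m); print(nm,m.sum(),xs.min(),xs.max(),ys.min(),ys.max(),rect('top',m,z))
E
```

```text
blue 112 270 279 183 196 (((517.8593139648438, -56.55943298339844), (26.392269134521484, 39.708553314208984), 82.8062973022461), array([[496.50885 , -67.16546 ],
       [535.90485 , -72.13793 ],
       [539.2098  , -45.953407],
       [499.81378 , -40.980934]], dtype=float32))
dark 350 267 311 172 211 (((520.7183837890625, -55.48622131347656), (39.342586517333984, 37.699195861816406), 83.90978240966797), array([[499.88815 , -73.04665 ],
       [537.3746  , -77.046326],
       [541.5486  , -37.92579 ],
       [504.0622  , -33.926117]], dtype=float32))
white 30 269 293 195 211 (((461.3507995605469, -97.95722961425781), (14.96502685546875, 17.92983055114746), 0.2164963185787201), array([[ 453.83447 ,  -89.02065 ],
       [ 453.90222 , -106.950356],
       [ 468.86713 , -106.89381 ],
       [ 468.79938 ,  -88.9641  ]], dtype=float32))
```

View pics/c3.png

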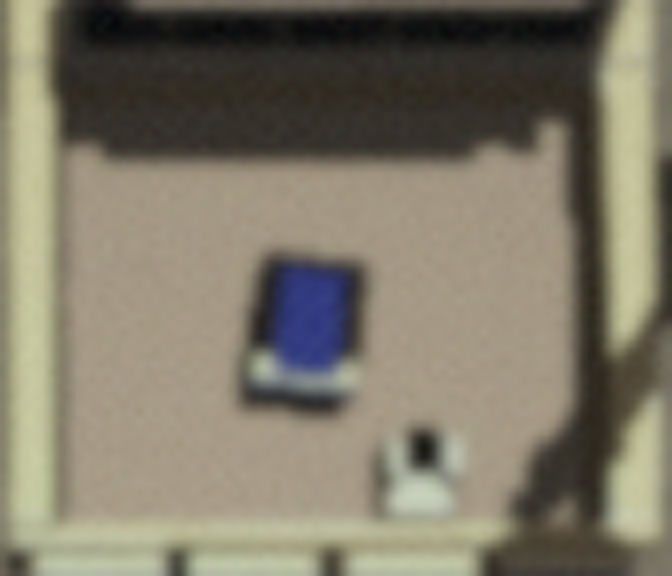

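```bash
python3 - <<'E'
from h import *
c=np.array([[265,258],[362,264],[357,388],[248,382],[315,318]],float)
print((cast('top',(c+.5)/8-.5+[236,150],.107)*1000).round(1))
s=env.observe();print(s['tcp_pos'],s['eef_rot'],s['width'],s['time_s'])
E
```

```text
[[541.4 -40.3 107. ]
 [539.3 -76.7 107. ]
 [492.6 -74.7 107. ]
 [494.6 -34.  107. ]
 [518.8 -59.1 107. ]]
[ 0.59042311 -0.30472203  0.37008338] [ 9.99998370e-01  1.10342867e-03 -7.73781189e-04  1.20131331e-03] 0.47770355177953605 24.2
```

The head is at about (0.517, -0.0565), yaw about -0.08, well clear of the latch block and flap. I'll move over it and open.

>>> jog_arm(deltas=[[[-0.012, -0.0415, 0, 0, 0, 0, 1], [-0.012, -0.0415, 0, 0, 0, 0, 1], [-0.012, -0.0415, 0, 0, 0, 0, 1], [-0.012, -0.0415, 0, 0, 0, 0, 1], [-0.012, -0.0415, 0, 0, 0, 0, 1], [-0.012, -0.0415, 0, 0, 0, 0, 1], [0, 0, 0.04, 0, 0, 0.085, 1], [0, 0, 0.05, 0, 0, 0, 1], [0, 0, 0.05, 0, 0, 0, 1], [0, 0, 0.04, 0, 0, 0, 1]]])

```text
time_s: 25.2
tcp_pos: [0.519, -0.0507, 0.1873]
eef_rot: [0.999, -0.037, -0.0, -0.0]
ft_force: [0.4, -0.6, -0.6]
width: 1.002
gripper_force: 0.0
```

```bash
python3 -c "
from h import *
s=env.observe();print(s['tcp_pos'].round(4),s['ft_force'].round(2),s['width'],R.from_quat(s['eef_rot']).as_matrix().round(4))"
```

```text
[ 0.519  -0.0507  0.1873] [ 0.42 -0.6  -0.61] 1.0023533739921315 [[ 9.972e-01 -7.490e-02 -9.000e-04]
 [-7.490e-02 -9.972e-01  7.000e-04]
 [-1.000e-03 -7.000e-04 -1.000e+00]]
```

>>> jog_arm(deltas=[[[-0.002, 0.006, 0.02, 0, 0, 0, 1], [0, 0, 0.035, 0, 0, 0, 1], [0, 0, 0.035, 0, 0, 0, 1], [0, 0, 0.02, 0, 0, 0, 1], [0, 0, 0.015, 0, 0, 0, 1], [0, 0, 0, 0, 0, 0, -1], [0, 0, 0, 0, 0, 0, -1], [0, 0, 0, 0, 0, 0, -1], [0, 0, 0, 0, 0, 0, -1], [0, 0, 0, 0, 0, 0, -1]]], grip_force=20)

```text
time_s: 26.2
tcp_pos: [0.5175, -0.058, 0.0653]
eef_rot: [0.999, -0.038, 0.001, 0.0]
ft_force: [0.9, 0.1, 0.8]
width: 0.61
gripper_force: 0.0
```

>>> jog_arm(deltas=[[[0, 0, 0, 0, 0, 0, -1], [0, 0, 0, 0, 0, 0, -1], [0, 0, 0, 0, 0, 0, -1], [0, 0, 0, 0, 0, 0, -1], [0, 0, 0, 0, 0, 0, -1], [0, 0, 0, 0, 0, 0, -1], [0, 0, 0, 0, 0, 0, -1], [0, 0, -0.003, 0, 0, 0, -1], [0, 0, -0.006, 0, 0, 0, -1], [0, 0, -0.01, 0, 0, 0, -1]]])

```text
time_s: 27.2
tcp_pos: [0.516, -0.0583, 0.0829]
eef_rot: [0.999, -0.038, -0.001, 0.0]
ft_force: [-0.3, 0.3, -4.0]
width: 0.421
gripper_force: 19.9
```

The head is gripped (39.6 mm wide, 20 N) and lifting. Next I'll raise it and carry it to the tray.

>>> jog_arm(deltas=[[[0, 0, -0.02, 0, 0, 0, -1], [0, 0, -0.03, 0, 0, 0, -1], [0, 0, -0.03, 0, 0, 0, -1], [0, 0, -0.03, 0, 0, 0, -1], [0, 0, -0.01, 0, 0, 0, -1], [-0.004, -0.014, 0, 0, 0, 0, -1], [-0.008, -0.03, 0, 0, 0, 0, -1], [-0.011, -0.04, 0, 0, 0, 0, -1], [-0.011, -0.04, 0, 0, 0, 0, -1], [-0.011, -0.04, 0, 0, 0, 0, -1]]])

```text
time_s: 28.2
tcp_pos: [0.4821, 0.111, 0.2013]
eef_rot: [0.999, -0.038, -0.002, 0.0]
ft_force: [-0.0, 0.8, -4.3]
width: 0.426
gripper_force: 19.9
```

>>> jog_arm(deltas=[[[-0.011, -0.04, 0, 0, 0, 0, -1], [-0.011, -0.04, 0, 0, 0, 0, -1], [-0.011, -0.04, 0, 0, 0, 0, -1], [-0.011, -0.04, 0, 0, 0, 0, -1], [-0.005, -0.02, 0, 0, 0, 0, -1], [-0.002, -0.008, 0, 0, 0, 0, -1], [0, 0, 0.02, 0, 0, 0, -1], [0, 0, 0.03, 0, 0, 0, -1], [0, 0, 0.03, 0, 0, 0, -1], [0, 0, 0.02, 0, 0, 0, -1]]])

```text
time_s: 29.2
tcp_pos: [0.4456, 0.2986, 0.1002]
eef_rot: [0.999, -0.038, -0.002, 0.002]
ft_force: [-0.0, -0.3, -3.8]
width: 0.426
gripper_force: 19.9
```

```bash
python3 - <<'E'
from h import *
s=env.observe();print(s['tcp_pos'].round(4),s['ft_force'].round(2),s['width'],R.from_quat(s['eef_rot']).as_matrix().round(4))
a=env.capture('scene');cv2.imwrite('pics/s3.png',a)
E
```

```text
[0.4456 0.2986 0.1002] [-0.05 -0.31 -3.85] 0.4259293408198069 [[ 0.997  -0.0766 -0.0049]
 [-0.0767 -0.9971 -0.0032]
 [-0.0047  0.0036 -1.    ]]
```

View pics/s3.png

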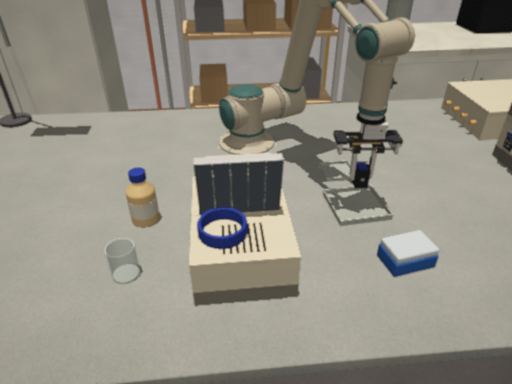

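The picture shows the head hanging upright above the larger tray, at about (362, 175), with the flap open and the bystanders in place. I'll lower it.

>>> jog_arm(deltas=[[[0, 0, 0.015, 0, 0, 0, -1], [0, 0, 0.02, 0, 0, 0, -1], [0, 0, 0.015, 0, 0, 0, -1], [0, 0, 0.008, 0, 0, 0, -1], [0, 0, 0.004, 0, 0, 0, -1], [0, 0, 0.003, 0, 0, 0, -1], [0, 0, 0.002, 0, 0, 0, -1], [0, 0, 0.001, 0, 0, 0, -1], [0, 0, 0, 0, 0, 0, -1], [0, 0, 0, 0, 0, 0, -1]]])

```text
time_s: 30.25
tcp_pos: [0.4482, 0.3005, 0.0358]
eef_rot: [0.999, -0.038, 0.0, -0.0]
ft_force: [0.3, 0.4, -4.4]
width: 0.423
gripper_force: 19.9
```

>>> jog_arm(deltas=[[[0, 0, 0.003, 0, 0, 0, -1], [0, 0, 0.002, 0, 0, 0, -1], [0, 0, 0.002, 0, 0, 0, -1], [0, 0, 0.001, 0, 0, 0, -1], [0, 0, 0.001, 0, 0, 0, -1], [0, 0, 0.001, 0, 0, 0, -1], [0, 0, 0.001, 0, 0, 0, -1], [0, 0, 0.0005, 0, 0, 0, -1], [0, 0, 0.0005, 0, 0, 0, -1], [0, 0, 0, 0, 0, 0, -1]]])

```text
time_s: 31.25
tcp_pos: [0.448, 0.3004, 0.0234]
eef_rot: [0.999, -0.038, -0.0, 0.0]
ft_force: [-0.3, 0.5, -4.0]
width: 0.426
gripper_force: 19.9
```

>>> jog_arm(deltas=[[[0, 0, 0.0005, 0, 0, 0, -1], [0, 0, 0.0005, 0, 0, 0, -1], [0, 0, 0.0005, 0, 0, 0, -1], [0, 0, 0, 0, 0, 0, -1], [0, 0, 0, 0, 0, 0, -1], [0, 0, 0, 0, 0, 0, -1], [0, 0, 0, 0, 0, 0, -1], [0, 0, 0, 0, 0, 0, -1], [0, 0, 0, 0, 0, 0, -1], [0, 0, 0, 0, 0, 0, -1]]])

```text
time_s: 32.25
tcp_pos: [0.4482, 0.3004, 0.0228]
eef_rot: [0.999, -0.038, 0.0, -0.0]
ft_force: [-2.0, -2.0, 5.2]
width: 0.423
gripper_force: 20.0
```

Touched down: the force went from -4 to +5 N. Now I'll open partway, so the jaws stay inside the tray, and rise.

>>> jog_arm(deltas=[[[0, 0, 0, 0, 0, 0, 0.3], [0, 0, 0, 0, 0, 0, 0.3], [0, 0, 0, 0, 0, 0, 0.3], [0, 0, 0, 0, 0, 0, 0.3], [0, 0, 0, 0, 0, 0, 0.3], [0, 0, 0, 0, 0, 0, 0.3], [0, 0, -0.01, 0, 0, 0, 0.3], [0, 0, -0.03, 0, 0, 0, 0.3], [0, 0, -0.05, 0, 0, 0, 0.3], [0, 0, -0.05, 0, 0, 0, 0.3]]])

```text
time_s: 33.25
tcp_pos: [0.4474, 0.3001, 0.1636]
eef_rot: [0.999, -0.038, -0.001, 0.0]
ft_force: [1.5, 1.1, -0.3]
width: 0.647
gripper_force: 0.0
```

>>> jog_arm(deltas=[[[-0.01, 0, -0.05, 0, 0, 0, 0.3], [-0.03, 0, 0, 0, 0, 0, 0.3], [-0.04, 0, 0, 0, 0, 0, 0.3], [-0.04, 0, 0, 0, 0, 0, 0.3], [-0.04, 0, 0, 0, 0, 0, 0.3], [0, 0, 0, 0, 0, 0, 0.3], [0, 0, 0, 0, 0, 0, 0.3], [0, 0, 0, 0, 0, 0, 0.3], [0, 0, 0, 0, 0, 0, 0.3], [0, 0, 0, 0, 0, 0, 0.3]]])

```text
time_s: 34.25
tcp_pos: [0.2897, 0.3125, 0.2108]
eef_rot: [0.999, -0.039, -0.0, 0.0]
ft_force: [0.4, -0.2, -0.0]
width: 0.652
gripper_force: 0.0
```

```bash
python3 - <<'E'
from h import *
a,b=env.capture('scene'),env.capture('top')
cv2.imwrite('pics/c4.png',np.hstack([a[100:,80:480],b[100:,100:500]]))
E
```

```text
(no output)
```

View pics/c4.png

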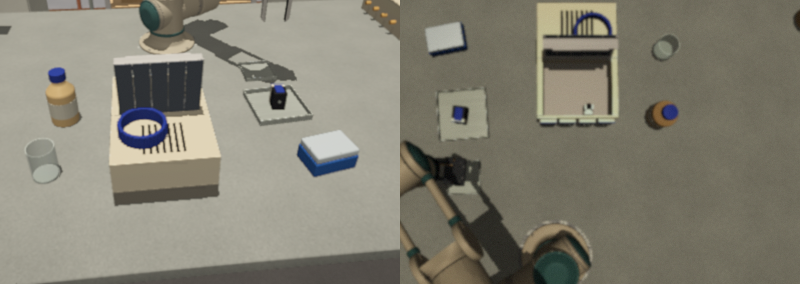

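The head stands upright near the tray centre, about (460, 114) in the top crop. The flap is open, the bystanders have not moved, and the arm is clear. I'll hand the job in.

```bash
python3 -c "
from workcell import env
print(env.job_done())"
```

```text
the job is handed in; nothing more can be done
None
```

Job handed in, with no verdict returned: the latch was under the right-hand middle slat, the flap was eased fully open and left open, and the pump head stands upright near the tray centre with the bystanders where they were.

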